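# Slide the empty cork pot stand up to the one with the coffee jug

### The arm

A 6-joint arm with a two-finger parallel gripper is mounted at the origin on a cart in front of the work surface, level with it; the furniture and walls round the work are solid. World frame = base frame: x ahead of the robot, y to its left, z up, the work surface at z = 0. Lengths are in mm, angles in degrees, forces in N, time in s.
With the tool pointing down it reaches from about 300 to 850 mm from the base axis. Payload 4.2 kg.
Tool frame: the origin (TCP) lies between the finger pads; the fingertips stand 22 mm ahead of it and the grasp point (between the pads) lies 3 mm ahead of it; z points along the fingers, y is the direction in which the jaws open and shut (so a half turn about z gives the same grasp; the last joint's range is limited). The gripper opens to 91 mm and grips with 3 to 60 N. Pads are 32 mm wide; open, the fingers measure 118 mm over their backs; the gripper's body (76 mm by 178 mm) begins 60 mm behind the grasp point.
Start: joints at [-66.119, 18.312, 89.639, -0, 72.044, -1.146], TCP at [243.254, -521.026, 235.976] pointing down, gripper open.
Joint ranges: [-177.97, 177.97], [-48.28, 115.42], [12.27, 149.76], [-77.06, 257.06], [2.81, 150.46], [-146.56, 146.56]. Speed limits (degrees/s): [147.25, 147.25, 180, 180, 180, 180].

### API

Orientations are given as [roll, pitch, yaw] about the fixed x, y, z axes, in that order (R = Rz(yaw) Ry(pitch) Rx(roll)).
In Python, from workcell import * gives the robot as it stands.
- The arm moves only by the shell command python3 -m jog 'ROWS' [OPENING] [FORCE]. ROWS is text: rows parted by semicolons, each of 6 numbers parted by spaces: the shift along the tool's x, y, z in units of 0.5 m (1.0 is 0.5 m), then the turn, a rotation vector about the tool's x, y, z in units of pi/2 rad (1.0 is pi/2 rad). A call has 1 to 20 rows; each row is the pose to reach, as a shift and turn from the pose measured when the call began, along the tool's axes at that moment; what a row does not reach only later rows make up. A row lasts 1/12 s, in which the tool goes at most 41.7 mm and 7.16 degrees, less where a joint would pass 70% of its speed; a pose out of reach is approached as far as the arm can. A call with a number of a shift or a turn outside -1 to 1 is refused whole. A call with a gripper value outside its range is refused whole. OPENING is the opening, from -1 (shut) to 1 (fully open), set as the call begins (- or left out, the last holds). The fingers move at their own pace and stop on an object; FORCE is the grip in N (left out, the last holds). Time passes only in rows, so rows that repeat a pose let the fingers close. It gives the time, the measured TCP pose, the force and the opening at its end, in the units of the state.
- state(): the state, without advancing time (a new reading comes with each control period).
- grab_frame(name): name is "scene" or "top" or "wrist"; returns the picture (400x640x3 uint8, red, green, blue); there is no depth.
- calibration(name): a dict with "mtx" (3x3 intrinsics, pixels), "rvec" (rotation vector, rad) and "tvec" (3), from world to camera coordinates, as OpenCV has them. Camera axes: x right, y down, z forward; pixel columns grow to the right and rows downward; lengths in mm; the calibration is good to about 2 mm. A picture is of the moment at which its call begins: read the wrist's pose just before it. calibration takes no time and is no camera call; for the wrist camera it gives the pose at the moment of the call.
- job_done(): hands the job in, once; it reports no verdict.
Trained networks look in the newest picture that a camera, given by its name, has taken for a name from the list of things; names that differ only in an ending like _2 or _b are one class to them, and where a whole thing is asked for, a point or a joint stands for the part that bears it (a point fixed in the world has none). Each returns a list of dicts, best first, with "confidence" (0 to 1); they miss things now and then, are a little off and sometimes report something else, mostly with a low value. They report only what shows in the picture. A call takes as long as a camera call.
- spot_in(query, camera): "rect" ([left, top, right, bottom] in pixels, round what is visible of it).
- tip_of(query, camera): "location" ([column, row] in pixels: a listed point, or the origin of a listed thing).
The state is a dict: "time_s": time; "qpos": joint angles; "qvel": joint speeds; "effort": joint torques, N m; "ee_pos": TCP position; "ee_rot": TCP orientation; "force": force on the tool from outside, world axes, zero at the start; "torque": the same for the moment, N m; "gripper_width": finger opening in mm.
Only numpy, scipy, OpenCV 4.12 (cv2) and the standard library are available. Lean on these libraries where they do the work, as an engineer would, in place of code of your own. Each camera call takes 0.05 s, during which the arm holds its last target. There are 200 camera calls.

### The job

The two round cork pot stands on the near right part of the table must lie side by side for a wide casserole: one holds the coffee jug, the other is empty. Press the fingertips down on the top of the empty one and slide it flat over the table, neither lifting it nor shoving it by its rim, until its rim touches the jug's stand or is less than a finger's breadth (15 mm) from it. Leave the jug and its stand where they are.

Things in the scene. Friction and masses are not known exactly. Their poses are not given: they have to be found in the camera images.
- stand_empty_center (a point): The empty cork pot stand: brown cork disc, 209 mm across, 14 mm thick, stiff, 0.1 kg, loose and flat on the bare table, right of the power strip. The point is its centre, 7 mm above the table; z up. Fingertips hold on cork a little better than cork on the table: press 10 to 20 N throughout the slide (under 6 N they may slip). The table between the two stands is free.
- stand_jug_center (a point): The other cork pot stand, alike (209 mm across, 14 mm thick, loose) and told apart only by the coffee jug standing on it. It lies to the left or to the right of the empty one, centres 245 to 395 mm apart. The point is its centre, half-way up; z is up. When the rims just touch, the two centres are 209 mm apart.
- jug_center (a point): The coffee jug that stands about the middle of its cork stand: round glass body about 133 mm across, black lid, black handle on the side that roughly faces the robot, 152 mm high (its top is 166 mm above the table), 0.6 kg, loose. The point is on the axis of the glass body, half-way up; the handle reaches 110 mm from it along the jug's own -x, z is up.

How it is judged (in metres and radians):
On the way:
1. the fingertips press on the top of the empty stand (contact force between the fingers and stand_empty above 1 N and horizontal distance between the grasp point and stand_empty_center below 0.1 m), for 0.2 s.
At the end, for the whole second after the job is handed in: The empty stand lies flat and still on the table, its rim touching the rim of the jug's stand or less than 15 mm from it (centres under 224 mm apart); the jug stands upright on its stand, and neither has moved more than 12 mm (horizontal distance between stand_empty_center and stand_jug_center below 0.224 m and height (world z) of stand_empty_center below 0.012 m and angle between stand_empty_center's own z axis and vertical below 0.05 rad and linear speed of stand_empty below 0.01 m/s and distance of each of stand_jug_center, jug_center from where it was at the start of the episode below 0.012 m and angle between jug_center's own z axis and vertical below 0.1 rad).
It fails at once if the jug or the stand under it is shifted by more than 12 mm (distance of any of stand_jug_center, jug_center from where it was at the start of the episode above 0.012 m).
It fails at once if the empty stand is lifted or tipped up (height (world z) of stand_empty_center above 0.022 m or angle between stand_empty_center's own z axis and vertical above 0.15 rad).
It fails at once if the empty stand is pushed by its rim instead of pressed on its top (contact force between the fingers and stand_empty above 2 N and horizontal distance between the grasp point and stand_empty_center above 0.1 m).
It also fails if it takes over 38 s, if anything falls off the work surface, if the arm or the gripper's body presses on something with over 40 N, if the wrist force passes 120 N, or if a joint passes its speed limit or range.

## Working session

There is one attempt and no reset: what is moved stays moved. The work goes in short steps, Python scripts to look and compute and a shell command to move; the robot and the scene stay as the last step left them, time stands still between calls to the robot, and variables do not carry over. Pictures are saved under pics/ and viewed, about 8 in all and at most 12, crops included, and the job is handed in when it is done.

```bash
mkdir -p pics; cat > h.py <<'E'
from workcell import *
import numpy as np, cv2
def ray(name,uv,z):
    c=calibration(name); R=cv2.Rodrigues(np.array(c["rvec"],float))[0]; t=np.array(c["tvec"],float).ravel()
    d=R.T@np.linalg.inv(np.array(c["mtx"]))@np.array([uv[0],uv[1],1.]); o=-R.T@t
    return (o+d*(z-o[2])/d[2]).round(1)
E
python3 - <<'E'
from h import *
ims=[]
for n in ("scene","top"):
    im=grab_frame(n); ims.append(im)
    for q,z in (("stand_empty_center",7),("stand_jug_center",7),("jug_center",90)):
        print(n,q,[(np.round(r["location"],1),round(r["confidence"],2),ray(n,r["location"],z)) for r in tip_of(q,n)[:3]])
        print('  ',[(np.round(r["rect"]),round(r["confidence"],2)) for r in spot_in(q,n)[:3]])
    cv2.imwrite(f"pics/{n}.png",im[:,:,::-1])
print(state())
E
```

```text
scene stand_empty_center [(array([259.5, 272.6]), 0.93, array([473.3, -38.3,   7. ]))]
   [(array([208., 235., 313., 318.]), 0.84)]
scene stand_jug_center []
   [(array([335., 187., 361., 230.]), 0.72)]
scene jug_center []
   [(array([348., 145., 373., 210.]), 0.58)]
top stand_empty_center [(array([246.4, 222.1]), 0.58, array([471.9, -31.1,   7. ]))]
   [(array([200., 175., 296., 271.]), 0.72)]
top stand_jug_center []
   [(array([360., 163., 458., 256.]), 0.74), (array([378., 174., 451., 261.]), 0.47)]
top jug_center []
   [(array([200., 172., 297., 272.]), 0.24)]
{'time_s': 0.7, 'qpos': array([-6.61186768e+01,  1.83096276e+01,  8.96406307e+01,  1.04978070e-03,
        7.20441946e+01, -1.14672493e+00]), 'qvel': array([-0.0137356 , -0.03127818,  0.00070124, -0.05167298,  0.00602413,
       -0.09514999]), 'effort': array([ 5.97592698e-04, -4.12217510e+01, -2.32192701e+01,  7.29073305e-02,
        3.75161867e-02, -3.16032278e-06]), 'ee_pos': array([ 243.25745401, -521.00555786,  235.98765653]), 'ee_rot': array([ 1.79994434e+02, -8.87468508e-04,  2.50277246e+01]), 'force': array([-0.07933076, -1.38168438,  0.71732643]), 'torque': array([-0.01474606, -0.05104072, -0.00912564]), 'gripper_width': 91.65070286254563}
```

View pics/top.png

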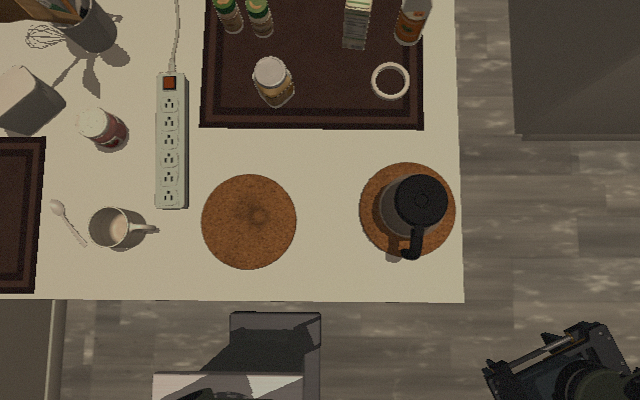

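View pics/scene.png

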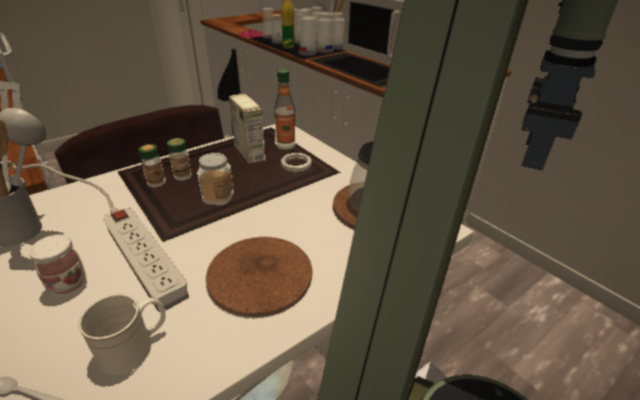

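The top view shows the empty stand centred near (249,222) and the jug's stand near (407,210), to its right (robot's −y). The scene view agrees, but a post hides most of the jug there. Next I'll fit circles to both rims.

```bash
cat >> h.py <<'E'
def fit(im,cam="top"):
    hsv=cv2.cvtColor(im,cv2.COLOR_RGB2HSV); m=cv2.inRange(hsv,(3,90,50),(20,255,255)); out=[]
    for box in ((190,160,345,285),(345,150,463,270)):
        w=np.zeros_like(m); w[box[1]:box[3],box[0]:box[2]]=m[box[1]:box[3],box[0]:box[2]]
        w=cv2.morphologyEx(w,cv2.MORPH_OPEN,np.ones((3,3),np.uint8))
        cs=cv2.findContours(w,cv2.RETR_EXTERNAL,cv2.CHAIN_APPROX_NONE)[0]
        p=np.vstack([c for c in cs if len(c)>25])
        h=cv2.convexHull(p)[:,0]; P=np.array([ray(cam,q,14)[:2] for q in h])
        from scipy.optimize import least_squares
        s=least_squares(lambda v:np.hypot(*(P-v).T)-104.5,P.mean(0),loss="soft_l1",f_scale=2)
        out.append(s.x.round(1)); print(box,s.x.round(1),"rms",np.sqrt(np.mean(s.fun**2)).round(1),"n",len(P))
    return out
E
python3 - <<'E'
from h import *
im=grab_frame("top"); a,b=fit(im); d=b-a; L=np.hypot(*d); print(L,np.degrees(np.arctan2(d[1],d[0])))
print("jug lid", ray("top",(420,201),166))
E
```

```text
(190, 160, 345, 285) [474.6 -36.4] rms 1.2 n 49
(345, 150, 463, 270) [ 501.9 -379.7] rms 1.4 n 45
344.383768490909 -85.45327683649248
jug lid [ 500.3 -375.9  166. ]
```

```bash
python3 -m jog '0.83 -0.682 0 0 0 0;0.83 -0.682 0 0 0 0;0.83 -0.682 0 0 0 0;0.83 -0.682 0 0 0 0;0.83 -0.682 0 0 0 0;0.83 -0.682 0 0 0 0;0.83 -0.682 0 0 0 0;0.83 -0.682 0 0 0 0;0.83 -0.682 0 0 0 0;0.83 -0.682 0 0 0 0;0.83 -0.682 0 0 0 0;0.83 -0.682 0 0 0 0;0.83 -0.682 0 0 0 0;0.83 -0.682 0 0 0 0;0.83 -0.682 0 0 0 0;0.83 -0.682 0 0 0 0;0.83 -0.682 0 0 0 0' -1 20
python3 - <<'E'
from h import *
s=state();print(s["ee_pos"],s["ee_rot"],s["force"])
im=grab_frame("wrist");cv2.imwrite("pics/w1.png",im[:,:,::-1])
for q in ("stand_empty_center","stand_jug_center"):
    print(q,[(r["location"],r["confidence"],ray("wrist",r["location"],7)) for r in tip_of(q,"wrist")])
E
```

```text
time_s: 2.17
ee_pos: [474.5, -37.6, 235.9]
ee_rot: [180.0, 0.0, 24.9]
force: [0.3, -0.2, 0.0]
gripper_width: 0.9
[474.47284864 -37.55171182 235.94035723] [1.79979610e+02 3.22033956e-02 2.49446430e+01] [ 0.26758187 -0.21282635  0.0192292 ]
stand_empty_center [([316.5, 180.9], 0.81, array([471.3, -38.1,   7. ]))]
stand_jug_center [([317.8, 180.0], 0.47, array([473.2, -39. ,   7. ]))]
```

View pics/w1.png

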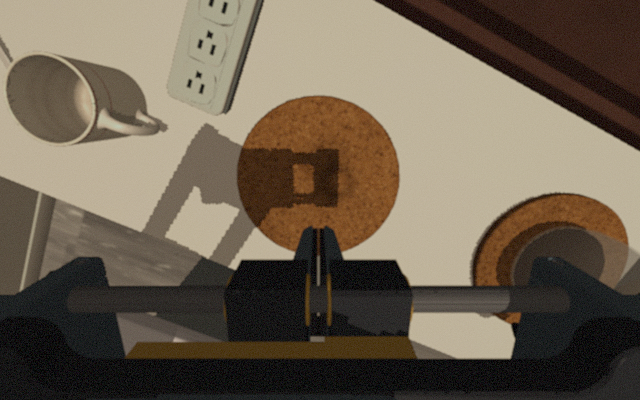

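The wrist view shows the shut fingers over the empty stand, which is centred near (318,176). This matches the top-view fit, so I'll descend.

```bash
python3 -m jog '0 0 0.38 0 0 0;0 0 0.38 0 0 0;0 0 0.38 0 0 0;0 0 0.38 0 0 0;0 0 0.38 0 0 0;0 0 0.38 0 0 0;0 0 0.38 0 0 0'
python3 -m jog '0 0 0.01 0 0 0;0 0 0.02 0 0 0;0 0 0.02 0 0 0'
```

```text
time_s: 2.9
ee_pos: [474.1, -38.4, 45.7]
ee_rot: [-180.0, 0.1, 24.8]
force: [0.3, 0.3, 0.4]
gripper_width: 0.0
time_s: 3.15
ee_pos: [474.7, -38.7, 36.4]
ee_rot: [180.0, 0.0, 24.8]
force: [-0.7, 0.1, 0.0]
gripper_width: 0.8
```

```bash
python3 -m jog '0 0 0.003 0 0 0;0 0 0.003 0 0 0;0 0 0.003 0 0 0'; python3 -m jog '0 0 0.002 0 0 0;0 0 0.002 0 0 0;0 0 0.002 0 0 0'
```

```text
time_s: 3.4
ee_pos: [474.9, -38.7, 36.3]
ee_rot: [180.0, -0.0, 24.8]
force: [-2.7, 0.0, 5.7]
gripper_width: 0.3
time_s: 3.65
ee_pos: [475.5, -38.7, 36.3]
ee_rot: [179.9, -0.1, 24.8]
force: [-0.6, 0.3, 6.9]
gripper_width: 0.4
```

```bash
python3 -m jog '0 0 0.005 0 0 0;0 0 0.005 0 0 0;0 0 0.005 0 0 0'
```

```text
time_s: 3.9
ee_pos: [475.5, -38.7, 36.2]
ee_rot: [179.9, -0.2, 24.8]
force: [-5.4, -0.0, 22.1]
gripper_width: 0.3
```

```bash
python3 -m jog '0 0 0.004 0 0 0;-0.003 0.008 0.004 0 0 0;-0.006 0.016 0.004 0 0 0;-0.009 0.024 0.004 0 0 0;-0.012 0.032 0.004 0 0 0;-0.015 0.040 0.004 0 0 0;-0.018 0.048 0.004 0 0 0;-0.021 0.056 0.004 0 0 0;-0.0225 0.061 0.004 0 0 0;-0.0225 0.061 0.004 0 0 0'
python3 - <<'E'
from h import *
im=grab_frame("wrist")
print([(r["location"],r["confidence"],ray("wrist",r["location"],7)) for r in tip_of("stand_empty_center","wrist")])
im=grab_frame("top");cv2.imwrite("pics/t2.png",im[:,:,::-1])
print([(r["location"],r["confidence"],ray("top",r["location"],7)) for r in tip_of("stand_empty_center","top")],[ (r["rect"],r["confidence"]) for r in spot_in("stand_empty_center","top")]); fit(im); print(state()["force"],state()["ee_pos"])
E
```

```text
time_s: 4.73
ee_pos: [479.9, -70.4, 36.3]
ee_rot: [179.8, -0.4, 24.7]
force: [-1.0, 5.1, 13.9]
gripper_width: 0.5
[([268.3, 237.6], 0.91, array([471.3, -40.2,   7. ]))]
[] [([201.1, 173.5, 297.5, 269.8], 0.79)]
(190, 160, 345, 285) [476.1 -36.2] rms 6.3 n 21
(345, 150, 463, 270) [ 501.9 -379.8] rms 1.3 n 47
[-0.82818275  4.10975015 12.75624251] [479.98529691 -70.37080773  36.28933365]
```

View pics/t2.png

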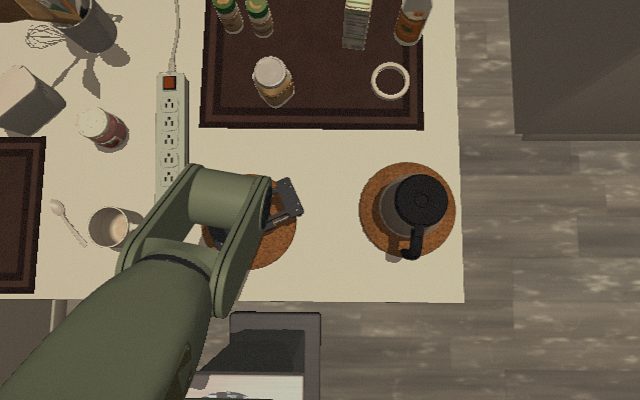

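The stand stayed put in the top view: its rect is still 201–297, while the fingers have moved to the right. They slid across the cork. I'll lift, return to the centre, then press harder and move more slowly.

```bash
python3 -m jog '0 0 -0.02 0 0 0;0.019 -0.065 -0.02 0 0 0;0.019 -0.065 -0.02 0 0 0;0.019 -0.065 -0.002 0 0 0;0.019 -0.065 -0.002 0 0 0;0.019 -0.065 -0.002 0 0 0'
python3 -m jog '0 0 0.006 0 0 0;0 0 0.006 0 0 0;0 0 0.006 0 0 0'
python3 -m jog '0 0 0.0045 0 0 0;0 0 0.0045 0 0 0;-0.001 0.0027 0.0045 0 0 0;-0.002 0.0054 0.0045 0 0 0;-0.003 0.008 0.0045 0 0 0'
python3 -m jog '-0.001 0.0027 0.0045 0 0 0;-0.002 0.0054 0.0045 0 0 0;-0.003 0.008 0.0045 0 0 0;-0.004 0.0107 0.0045 0 0 0;-0.005 0.0135 0.0045 0 0 0;-0.006 0.016 0.0045 0 0 0'
python3 - <<'E'
from h import *
im=grab_frame("wrist")
print([(r["location"],r["confidence"],ray("wrist",r["location"],7)) for r in tip_of("stand_empty_center","wrist")])
im=grab_frame("top")
print([ (r["rect"],r["confidence"]) for r in spot_in("stand_empty_center","top")]);  print(state()["force"],state()["ee_pos"])
E
```

```text
time_s: 5.48
ee_pos: [474.8, -37.3, 36.6]
ee_rot: [179.8, -0.4, 24.7]
force: [-0.1, 0.1, -0.2]
gripper_width: 0.6
time_s: 5.73
ee_pos: [475.0, -37.4, 36.2]
ee_rot: [179.9, -0.4, 24.7]
force: [-6.3, 3.2, 28.8]
gripper_width: 0.8
time_s: 6.15
ee_pos: [475.7, -40.1, 36.2]
ee_rot: [-179.9, -0.6, 24.4]
force: [-3.1, 13.2, 24.5]
gripper_width: 0.4
time_s: 6.65
ee_pos: [477.6, -47.0, 36.3]
ee_rot: [-179.8, -0.8, 24.2]
force: [-1.1, 12.5, 23.0]
gripper_width: 0.1
[([306.5, 246.5], 0.68, array([473.7, -41.8,   7. ]))]
[([236.9, 173.2, 297.0, 269.0], 0.69)]
[-2.83736973 10.55197979 23.33587501] [477.65741966 -47.2287024   36.2954141 ]
```

```bash
cat >> h.py <<'E'
def rim(im,rows=(245,250,255,260)):
    "right rim column (empty stand) on some rows: last cork pixel, subpixel via saturation crossing"
    s=cv2.cvtColor(im,cv2.COLOR_RGB2HSV)[:,:,1].astype(float); o=[]
    for r in rows:
        v=s[r,255:352]; i=np.where(v>110)[0].max(); o.append(round(255+i+(v[i]-110)/(v[i]-v[i+1]),1))
    return o
E
python3 - <<'E'
from h import *
for f in ("pics/top.png","pics/t2.png"): print(rim(cv2.imread(f)[:,:,::-1].copy()))
im=grab_frame("top");print(rim(im));cv2.imwrite("pics/t3.png",im[:,:,::-1])
im=grab_frame("wrist");cv2.imwrite("pics/w3.png",im[:,:,::-1])
E
```

```text
[np.float64(288.7), np.float64(285.6), np.float64(281.1), np.float64(275.0)]
[np.float64(288.7), np.float64(285.5), np.float64(280.8), np.float64(275.0)]
[np.float64(290.4), np.float64(286.9), np.float64(282.2), np.float64(275.8)]
```

View pics/w3.png

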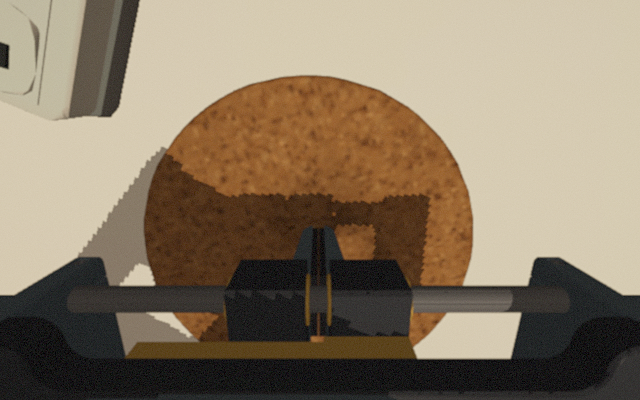

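The top rim shows the stand did move, but only about 3 mm for 10 mm of finger travel. I'll try a longer stroke and end it mid-motion to read the force while sliding.

```bash
python3 -m jog '0 0 0.0045 0 0 0;0 0 0.0045 0 0 0;-0.0015 0.004 0.0045 0 0 0;-0.004 0.011 0.0045 0 0 0;-0.0065 0.018 0.0045 0 0 0;-0.009 0.025 0.0045 0 0 0'
python3 - <<'E'
from h import *
print(rim(grab_frame("top")),state()["ee_pos"])
E
python3 -m jog '-0.0025 0.007 0.006 0 0 0;-0.005 0.014 0.006 0 0 0;-0.0075 0.021 0.006 0 0 0'
python3 - <<'E'
from h import *
print(rim(grab_frame("top")),state()["ee_pos"],state()["force"])
E
```

```text
time_s: 7.45
ee_pos: [480.1, -59.1, 36.3]
ee_rot: [-179.7, -1.1, 23.9]
force: [-1.6, 12.4, 21.8]
gripper_width: 0.4
[np.float64(293.7), np.float64(290.4), np.float64(285.7), np.float64(278.6)] [480.17087909 -59.61642226  36.34587226]
time_s: 7.75
ee_pos: [482.3, -68.5, 36.3]
ee_rot: [-179.5, -1.3, 23.7]
force: [-3.3, 16.7, 29.6]
gripper_width: 0.4
[np.float64(297.1), np.float64(293.3), np.float64(288.4), np.float64(281.1)] [482.46844126 -69.13999528  36.32435096] [-4.03682902 13.56790175 29.83029182]
```

```bash
python3 -m jog '0 0 -0.02 0 0 0;0 0 -0.02 0 0 0;0 0 -0.02 0 0 0'
cat >> h.py <<'E'
from scipy.spatial.transform import Rotation as Ro
def row(target,rot=(180,0,25)):
    s=state(); R=Ro.from_euler("xyz",s["ee_rot"],degrees=True); G=Ro.from_euler("xyz",rot,degrees=True)
    print("row",(R.inv().apply(np.array(target)-s["ee_pos"])/500).round(4),((R.inv()*G).as_rotvec(degrees=True)/90).round(4),"at",s["ee_pos"].round(1),s["force"].round(1))
def est(im,prev):
    "stand centre from the visible rim in the top view"
    s=cv2.cvtColor(im,cv2.COLOR_RGB2HSV); m=cv2.inRange(s,(3,90,50),(20,255,255)); m[:,352:]=0
    e=np.argwhere(cv2.Canny(m,50,150)>0)[:,::-1]; P=np.array([ray("top",q,14)[:2] for q in e])
    P=P[abs(np.hypot(*(P-prev).T)-104.5)<12]
    from scipy.optimize import least_squares
    v=least_squares(lambda v:np.hypot(*(P-v).T)-104.5,prev,loss="cauchy",f_scale=1.); print("centre",v.x.round(1),len(P),np.median(abs(v.fun)).round(2)); return v.x
E
python3 - <<'E'
from h import *
est(cv2.imread("pics/top.png")[:,:,::-1].copy(),[475,-36]); im=grab_frame("top");c=est(im,[476,-54]);print(rim(im)); row([c[0],c[1]+10,39])
E
```

```text
time_s: 8.05
ee_pos: [482.5, -70.0, 46.5]
ee_rot: [-179.6, -1.4, 23.6]
force: [0.3, 0.4, 0.3]
gripper_width: 0.9Traceback (most recent call last):
  File "<stdin>", line 2, in <module>
  File "h.py", line 32, in est
    e=np.argwhere(cv2.Canny(m,50,150)>0)[:,::-1]; P=np.array([ray("top",q,14)[:2] for q in e])
                                                              ~~~^^^^^^^^^^^^
  File "h.py", line 4, in ray
    c=calibration(name); R=cv2.Rodrigues(np.array(c["rvec"],float))[0]; t=np.array(c["tvec"],float).ravel()
ValueError: time passes only in moves, steps and waits
```

```bash
sed -i 's/^def ray/from functools import lru_cache\n_tc=lru_cache(None)(lambda: calibration("top"))\ndef ray/; s/c=calibration(name);/c=_tc() if name=="top" else calibration(name);/' h.py
python3 - <<'E'
from h import *
est(cv2.imread("pics/top.png")[:,:,::-1].copy(),[475,-36]); im=grab_frame("top");c=est(im,[476,-54]);print(rim(im)); row([c[0],c[1]+10,39])
E
```

```text
centre [474.8 -35.8] 311 1.07
centre [479.3 -55.5] 225 1.09
[np.float64(297.3), np.float64(293.5), np.float64(288.6), np.float64(281.3)]
row [ 0.0142 -0.0467  0.0145] [-0.0047 -0.0146 -0.0153] at [482.  -69.8  45.9] [-0.8 -0.5 -0.6]
```

```bash
python3 -m jog '0.0142 -0.0467 0 -0.0047 -0.0146 -0.0153;0.0142 -0.0467 0 -0.0047 -0.0146 -0.0153;0.0142 -0.0467 0.018 -0.0047 -0.0146 -0.0153;0.0142 -0.0467 0.018 -0.0047 -0.0146 -0.0153'
python3 -m jog '0 0 0.0045 0 0 0;0 0 0.0045 0 0 0;-0.0036 0.0093 0.005 0 0 0;-0.0072 0.0186 0.005 0 0 0;-0.0108 0.028 0.005 0 0 0;-0.0144 0.0373 0.005 0 0 0;-0.018 0.0466 0.005 0 0 0;-0.0216 0.056 0.005 0 0 0'
python3 - <<'E'
from h import *
im=grab_frame("top");c=est(im,[480,-75]);print(rim(im)); row([c[0],c[1]+10,39])
E
```

```text
time_s: 8.43
ee_pos: [479.7, -45.7, 36.4]
ee_rot: [180.0, -0.0, 25.0]
force: [0.3, -0.1, 0.9]
gripper_width: 0.5
time_s: 9.1
ee_pos: [483.7, -73.9, 36.2]
ee_rot: [-179.9, -0.4, 24.8]
force: [-2.1, 15.4, 27.9]
gripper_width: 0.5
centre [483.4 -82.6] 225 0.84
[np.float64(308.7), np.float64(304.5), np.float64(299.0), np.float64(291.2)]
row [ 0.001  -0.0041 -0.0056] [-0.0009 -0.004  -0.0027] at [483.8 -74.7  36.2] [-0.9 11.9 27.4]
```

The stand now follows the fingers: 27 mm against 28.5 mm. I'll carry on.

```bash
python3 -m jog '-0.0018 0.0047 0.0045 0 -0.004 -0.0027;-0.0055 0.014 0.0045 0 -0.004 -0.0027;-0.0091 0.0233 0.0045 0 -0.004 -0.0027;-0.0128 0.0326 0.0045 0 -0.004 -0.0027;-0.0164 0.042 0.0045 0 -0.004 -0.0027;-0.02 0.0512 0.0045 0 -0.004 -0.0027;-0.0237 0.0605 0.0045 0 -0.004 -0.0027;-0.0274 0.07 0.0045 0 -0.004 -0.0027;-0.031 0.079 0.0045 0 -0.004 -0.0027'
python3 - <<'E'
from h import *
im=grab_frame("top");c=est(im,[485,-120]);print(np.hypot(*(c-[501.9,-379.7])),c-[501.9,-379.7]); row([c[0],c[1]+10,39])
E
```

```text
time_s: 9.9
ee_pos: [488.0, -115.3, 36.2]
ee_rot: [-179.8, -0.3, 24.7]
force: [-1.5, 15.1, 27.7]
gripper_width: 0.1
centre [ 487.4 -123.7] 220 0.94
256.42527545958444 [-14.48572913 256.0157916 ]
row [ 0.0008 -0.0049 -0.0055] [-0.0019 -0.0035 -0.0028] at [ 488.1 -116.1   36.2] [-1.7 12.  27. ]
```

```bash
sed -i 's/m\[:,352:\]=0/m[:,358:]=0/' h.py; python3 -m jog '-0.0018 0.0047 0.0045 -0.0015 -0.0035 -0.0027;-0.0055 0.014 0.0045 -0.0015 -0.0035 -0.0027;-0.0092 0.0232 0.0045 -0.0015 -0.0035 -0.0027;-0.013 0.0325 0.0045 -0.0015 -0.0035 -0.0027;-0.0167 0.0418 0.0045 -0.0015 -0.0035 -0.0027;-0.0205 0.051 0.0045 -0.0015 -0.0035 -0.0027;-0.0235 0.0585 0.0045 -0.0015 -0.0035 -0.0027;-0.0252 0.0631 0.0045 -0.0015 -0.0035 -0.0027'
python3 - <<'E'
from h import *
im=grab_frame("top");c=est(im,[489,-156]);print(np.hypot(*(c-[501.9,-379.7])),c-[501.9,-379.7]); fit(im); row([c[0],c[1]+10,39])
cv2.imwrite("pics/t5.png",im[:,:,::-1])
E
```

```text
time_s: 10.62
ee_pos: [491.2, -148.2, 36.2]
ee_rot: [-179.8, -0.3, 24.7]
force: [-0.6, 15.6, 28.3]
gripper_width: 0.6
centre [ 490.8 -156.8] 199 0.82
223.15346675509957 [-11.10246598 222.87710733]
(190, 160, 345, 285) [ 491.2 -157.5] rms 6.8 n 20
(345, 150, 463, 270) [ 501.9 -378.1] rms 9.2 n 31
row [ 0.0006 -0.0036 -0.0055] [-0.0019 -0.0032 -0.0029] at [ 491.3 -148.6   36.2] [ 0.4 14.1 27.9]
```

View pics/t5.png

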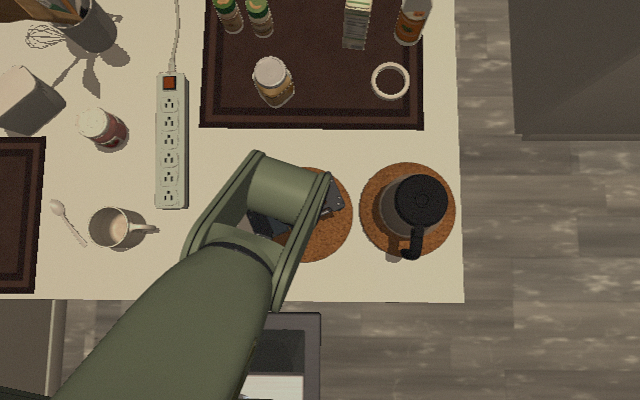

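The gap is now about 14 mm (rims near columns 353 and 359), and the jug hasn't moved. I'll slide 10 mm more.

```bash
python3 -m jog '-0.0018 0.0047 0.0045 0 0 0;-0.004 0.01 0.0045 0 0 0;-0.006 0.015 0.0045 0 0 0;-0.0075 0.0185 0.0045 0 0 0;-0.0075 0.0185 0.0045 0 0 0'
python3 -m jog '0 0 0.001 0 0 0;0 0 0.001 0 0 0;0 0 -0.02 0 0 0;0 0 -0.3 0 0 0;0 0 -0.3 0 0 0;0 0 -0.3 0 0 0;0 0 -0.3 0 0 0;0 0 -0.3 0 0 0'
python3 - <<'E'
from h import *
im=grab_frame("top");c=est(im,[491,-166]);print(np.hypot(*(c-[501.9,-379.7])))
cv2.imwrite("pics/t6.png",cv2.resize(im[130:290,170:480,::-1],None,fx=2.5,fy=2.5))
im=grab_frame("wrist");cv2.imwrite("pics/w6.png",im[:,:,::-1])
E
```

```text
time_s: 11.08
ee_pos: [492.6, -156.7, 36.2]
ee_rot: [-179.6, -0.5, 24.5]
force: [-0.6, 13.6, 27.9]
gripper_width: 0.5
time_s: 11.75
ee_pos: [493.9, -159.8, 189.6]
ee_rot: [-180.0, -0.9, 24.4]
force: [0.2, -0.5, 0.4]
gripper_width: 0.2
centre [ 492.4 -158.2] 153 0.95
221.70812956641439
```

View pics/t6.png

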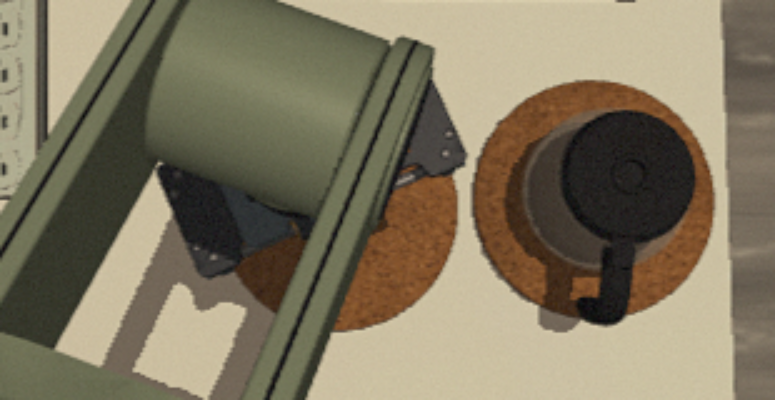

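View pics/w6.png

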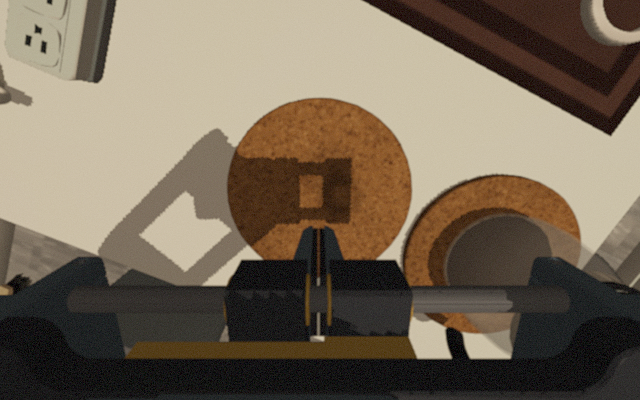

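```bash
python3 -m jog '0.17 -0.36 0 0 0 0;0.17 -0.36 0 0 0 0;0.17 -0.36 0 0 0 0;0.17 -0.36 0 0 0 0;0.17 -0.36 0 0 0 0;0.17 -0.36 0 0 0 0'
python3 - <<'E'
from h import *
im=grab_frame("top");c=est(im,[491,-162]);print(np.hypot(*(c-[501.9,-379.7])))
cv2.imwrite("pics/t7.png",cv2.resize(im[150:280,230:470,::-1],None,fx=3,fy=3))
# jug stand, same method
import h
s=cv2.cvtColor(im,cv2.COLOR_RGB2HSV)
m=cv2.inRange(s,(3,90,50),(20,255,255)); m[:,:357]=0
e=np.argwhere(cv2.Canny(m,50,150)>0)[:,::-1]; P=np.array([ray("top",q,14)[:2] for q in e]); p0=np.array([501.9,-379.7]); P=P[abs(np.hypot(*(P-p0).T)-104.5)<12]
from scipy.optimize import least_squares
j=least_squares(lambda v:np.hypot(*(P-v).T)-104.5,p0,loss="cauchy").x; print("jug stand",j,np.hypot(*(c-j)))
row([c[0],c[1]+10,60])
E
```

```text
time_s: 12.35
ee_pos: [492.6, 44.8, 184.4]
ee_rot: [-179.4, -0.2, 24.7]
force: [0.1, 0.6, -1.0]
gripper_width: 0.3
centre [ 491.1 -158.8] 310 1.16
221.15297365263325
jug stand [ 501.91205901 -379.51212398] 220.96591566633305
row [-0.1636  0.3482  0.2452] [-0.0057 -0.0022 -0.0033] at [492.7  42.4 184.4] [ 0.5 -0.7  0.5]
```

View pics/t7.png

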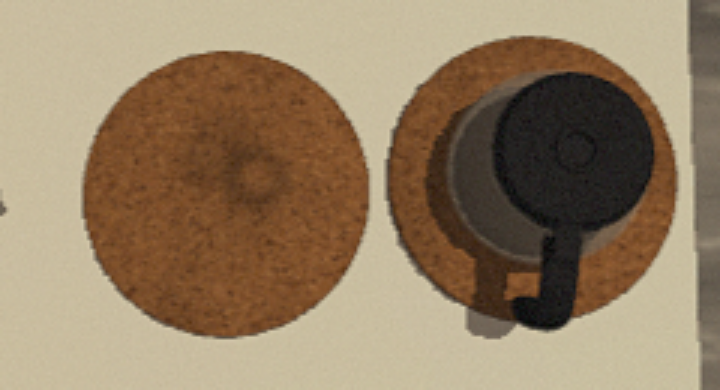

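The centres are about 221 mm apart (12 mm gap), so the last slide only moved the stand 2 mm. That's too close to the 224 mm limit, so I'll do one more stroke, upright and pressing slightly behind the centre.

```bash
python3 -m jog '-0.155 0.33 0 -0.0057 -0.0022 0;-0.155 0.33 0 -0.0057 -0.0022 0;-0.155 0.33 0 -0.0057 -0.0022 0;-0.155 0.33 0 -0.0057 -0.0022 0;-0.155 0.33 0.06 -0.0057 -0.0022 0;-0.155 0.33 0.24 -0.0057 -0.0022 0;-0.155 0.33 0.24 -0.0057 -0.0022 0;-0.155 0.33 0.28 -0.0057 -0.0022 0;-0.155 0.33 0.288 -0.0057 -0.0022 0;-0.155 0.33 0.288 -0.0057 -0.0022 0'
python3 -m jog '0 0 0.002 0 0 0;0 0 0.002 0 0 0'
```

```text
time_s: 13.23
ee_pos: [489.5, -139.9, 36.7]
ee_rot: [-179.9, 0.2, 24.6]
force: [0.3, 0.4, 0.2]
gripper_width: 0.3
time_s: 13.4
ee_pos: [489.4, -140.2, 36.3]
ee_rot: [-179.8, 0.1, 24.4]
force: [-1.0, 5.3, 14.0]
gripper_width: 0.2
```

```bash
python3 -m jog '0 0 0.004 0 0 0;0 0 0.0045 0 0 0;-0.0018 0.0047 0.0045 0 0 0;-0.0045 0.0115 0.0045 0 0 0;-0.007 0.018 0.0045 0 0 0;-0.007 0.018 0.0045 0 0 0'
python3 - <<'E'
from h import *
im=grab_frame("top");c=est(im,[491,-166]);print(np.hypot(*(c-[501.9,-379.6])));row([c[0],c[1]+10,60])
E
```

```text
time_s: 13.9
ee_pos: [490.3, -148.6, 36.2]
ee_rot: [-179.6, -0.1, 24.2]
force: [-2.3, 13.3, 28.1]
gripper_width: 0.3
centre [ 491.9 -165.6] 215 0.82
214.26732194032678
row [-0.0028  0.0136 -0.0477] [-0.0045 -0.0006 -0.009 ] at [ 490.3 -148.6   36.2] [-1.6 12.6 28.1]
```

Centres are now about 214 mm apart. I'll unload gently, lift, clear the view and check.

```bash
python3 -m jog '0 0 -0.02 0 0 0;0 0 -0.3 0 0 0;0 0 -0.3 0 0 0;0 0 -0.3 0 0 0;0 0 -0.3 0 0 0;0.17 -0.36 -0.3 0 0 0;0.17 -0.36 -0.3 0 0 0;0.17 -0.36 -0.3 0 0 0;0.17 -0.36 -0.3 0 0 0;0.17 -0.36 -0.3 0 0 0;0.17 -0.36 -0.3 0 0 0'
python3 - <<'E'
from h import *
im=grab_frame("top");c=est(im,[491,-166]);print(np.hypot(*(c-[501.9,-379.6])))
cv2.imwrite("pics/t8.png",cv2.resize(im[150:280,230:470,::-1],None,fx=3,fy=3))
old=cv2.imread("pics/t5.png")[:,:,::-1]; print("jug region diff", np.abs(im[165:262,380:455].astype(int)-cv2.imread("pics/top.png")[165:262,380:455,::-1]).mean())
E
```

```text
time_s: 14.87
ee_pos: [493.6, 52.9, 186.0]
ee_rot: [-179.4, 0.0, 24.4]
force: [0.2, 0.4, 0.2]
gripper_width: 0.4
centre [ 491.9 -167.1] 313 1.12
212.6851213898432
jug region diff 9.03995418098511
```

View pics/t8.png

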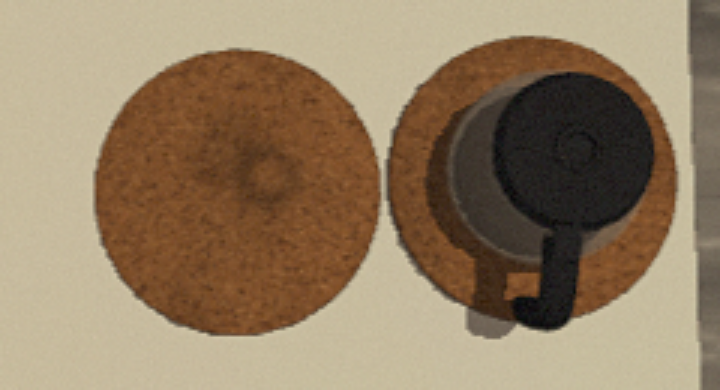

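The rims are about 4–5 mm apart (columns 381 and 388 in the crop), and the jug and its stand are where they were. I'm handing the job in.

```bash
python3 -c "
from workcell import *
print(job_done())"
```

```text
the job is handed in; nothing more can be done
None
```

I slid the empty stand about 131 mm towards the jug's stand, pressing down on its top with the shut fingertips, and handed the job in at about 15 s. The job reports no verdict, so the figures below are my own checks.

- **Final position:** the last top-view fit puts the centres about 213 mm apart, a rim gap of about 4 mm (limit 224 mm). The picture shows a narrow gap that agrees.
- **Jug and its stand:** a fit just before the last stroke put the jug's stand within about 0.2 mm of its starting place. In the final picture the stand and jug look unmoved. An image-difference check on the jug area (mean 9) told me nothing, because I had no baseline for noise and shadow.
- **Slips:** on the first stroke, at about 14 N, the fingertips slid over the cork without moving the stand. Two later short strokes only partly dragged it, and one of those left it at 221 mm, so I added a final stroke.
- **Press force:** the strokes that worked pressed at about 28 N, above the advised 10–20 N but well under the 120 N wrist limit.
- **Flatness:** I didn't measure the stand's height or tilt. The fingertip height stayed within about 0.2 mm during the slides, and the stand looks flat in the last picture.

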